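# Thread the spindle through the bearing stand

### The arm

A 6-joint arm with a two-finger parallel gripper is mounted at the origin on a cart in front of the work surface, level with it; the furniture and walls round the work are solid. World frame = base frame: x ahead of the robot, y to its left, z up, the work surface at z = 0. Lengths are in m, angles in degrees, forces in N, time in s.
With the tool pointing down it reaches from about 0.3 to 0.75 m from the base axis. Payload 8.5 kg.
Tool frame: the origin (TCP) lies midway between the tips of the shut fingers; the grasp point (between the pads) lies 19 mm behind it; z points along the fingers, y is the direction in which the jaws open and shut (so a half turn about z gives the same grasp; the last joint's range is limited). The gripper opens to 85 mm and grips with 20 to 120 N. Pads are 22 mm wide; open, the fingers measure 114 mm over their backs; the gripper's body (76 mm by 85 mm) begins 54 mm behind the grasp point. The pads swing forward as they close: fully open they stand 13 mm farther back than shut.
Start: joints at [58.138, 21.807, 74.336, -0, 83.858, -12.336], TCP at [0.184, 0.518, 0.231] pointing down, gripper open.
Joint ranges: [-178.18, 178.18], [-50.72, 133.34], [12.68, 142.11], [-81.47, 261.47], [9.98, 163.14], [-165.26, 165.26]. Speed limits (degrees/s): [136.94, 136.94, 180, 180, 180, 180].

### API

Orientations are given as a 3x3 rotation matrix whose columns are the frame's x, y, z axes.
In Python, from rig import env, eyes, close_job gives the robot as it stands.
- The arm moves only by the tool jog_arm, never from a script. Its argument "deltas" is one flat list of numbers, 7 for each row, row after row: the shift along the tool's x, y, z in units of 0.75 m (1.0 is 0.75 m), then the turn, a rotation vector about the tool's x, y, z in units of 180 degrees (1.0 is 180 degrees), then the gripper command: -1 is fully open, 1 is shut, values between are in proportion. In form: [dx, dy, dz, ax, ay, az, fingers, dx, dy, dz, ax, ay, az, fingers, ...]. A call has 1 to 12 rows; each row is the pose to reach, as a shift and turn from the pose commanded when the call began, along the tool's axes at that moment, turning the shorter way round; what a row does not reach only later rows make up. A row lasts 1/12 s, in which the tool goes at most 41.7 mm and 7.16 degrees, less where a joint would pass 70% of its speed; a pose out of reach is approached as far as the arm can. A call with a number of a shift or a turn outside -1 to 1 is refused whole. A call with a gripper value outside its range is refused whole. The fingers move at their own pace and stop on an object; "grip_force" is the grip in N (left out, the last holds). Time passes only in rows, so rows that repeat a pose let the fingers close. It gives the time, the measured TCP pose, the force and the opening at its end, in the units of the state.
- env.observe(): the state, without advancing time (a new reading comes with each control period).
- eyes.get_image(name): name is "scene" or "top"; returns the picture (420x560x3 uint8, red, green, blue); there is no depth.
- eyes.camera_params(name): a dict with "intrinsics" (3x3 intrinsics, pixels), "R" (3x3) and "t" (3): a world point X has camera coordinates R X + t. Camera axes: x right, y down, z forward; pixel columns grow to the right and rows downward; lengths in m; the calibration is good to about 2 mm. A picture is of the moment at which its call begins. camera_params takes no time and is no camera call.
- close_job(): hands the job in, once; it reports no verdict.
The state is a dict: "time_s": time; "q": joint angles; "qvel": joint speeds; "joint_efforts": joint torques, N m; "position": TCP position; "tool_rot": TCP orientation; "ft_force": force on the tool from outside, world axes, zero at the start; "wrist_torque": the same for the moment, N m; "grip_width": finger opening in m.
Only numpy, scipy, OpenCV 4.12 (cv2) and the standard library are available. Lean on these libraries where they do the work, as an engineer would, in place of code of your own. Each camera call takes 0.05 s, during which the arm holds its last target.

### The job

Lift the orange-handled spindle out of the white rack and thread it down through the holes of the bearing stand, the upper plate, the lower plate and the foot in turn, then press it gently until its collar is fully home on the upper plate, and let go. The stand's XY stage has been left off centre, so feel for the hole with a light touch and never force the spindle. Leave the green-handled spindle in the rack and the other things where they stand.

Things in the scene. Friction and masses are not known exactly. Their poses are not given: they have to be found in the camera images.
- spindle_handle (a point): centre of the orange handle of the spindle to be fitted: an upright cylinder 24 mm in diameter, 40 mm tall, with dark rings. Below it a steel collar, 24 mm in diameter, 6 mm thick, its underside 26 mm below this point. z points up along the spindle. It hangs loose by its collar in one of the two holes of the rack; which one varies.
- spindle_tip (a point): middle of the lower end face of the same spindle, 116 mm below the centre of its handle; z points up along the spindle. The steel rod between collar and end is 12 mm in diameter and 90 mm long and tapers over its last 6 mm to 8 mm. The spindle weighs about 0.11 kg.
- spindle: the same orange-handled spindle; origin on its axis, 48 mm below the centre of the handle, z up along it.
- thin_spindle_handle (a point): centre of the green handle (same handle and collar) of the other spindle, rod 8 mm in diameter; it hangs in the rack's other hole and stays there.
- rack: white rack, fixed; origin at the middle of its underside on the bench. Top plate 46 mm (x) by 150 mm (y), upper face 112 mm above the bench, with two 15 mm holes 42 mm either side of the middle along y. A spindle's collar rests on the upper face.
- stand_nominal (a point): point 126 mm above the bench, level with the top of the stand's upper plate, where the holes' axis would be if the XY stage were centred; axes follow the base plate, z up. The bracket is locked up to 7 mm off in x and up to 7 mm off in y, not measured: the real axis lies anywhere in that 14 x 14 mm square. Rubber mounts let the bracket sink about 1 mm per 6 N pressed on it; it comes back.
- stand: bearing stand: base plate 110 x 110 mm, fixed; origin under its middle. On its XY stage a bracket (blue back wall on +x, open in front) with three 14 mm holes, chamfered 1.5 mm, on one vertical axis: upper plate 64 x 64 mm, 126 to 116 mm above the bench; lower plate, 88 to 80 mm; foot, top at 52 mm. Screw heads 3 mm high stand at the upper plate's corners. Over 25 N from the spindle harms it.
- seat (a joint): stiff brass plunger in the hole of the foot block: 0 at the start (its top 44 mm above the bench), grows as the spindle's end presses it down, in m. It takes about 6 N to move and stays where it is left; the spindle's own weight does not move it. With the collar home on the upper plate it reads 0.008.
- beaker: small clear beaker, 52 mm in diameter, 60 mm tall, origin under its middle; a bystander.
- vial: small vial with a black cap, 18 mm in diameter, 44 mm tall, origin under its middle; a bystander.
- jar: white jar, 66 mm in diameter, 83 mm tall, origin under its middle; a bystander.
- bottle_blue_cap: clear bottle with a blue cap, 70 mm in diameter, 140 mm tall, origin under its middle; a bystander.
- weight: small steel weight, 22 mm in diameter, 44 mm tall, origin under its middle; a bystander.
Not all that is in view belongs to the job. What is shaped like the spindle but blue is not meant.

How it is judged (in metres and radians):
On the way, in this order (a step that is already met when the one before it is completed fails the run):
1. the orange-handled spindle is lifted clear out of the rack: its end at least 5 mm above the rack's upper face (height (world z) of spindle_handle above 0.233 m), for 0.1 s.
2. upright, with its end through the upper plate and into the hole of the lower plate or deeper (angle between spindle_handle's own z axis and vertical below 0.06 rad and horizontal distance between spindle_handle and stand_nominal below 0.015 m and z of spindle_handle in the frame of stand_nominal below 0.074 m).
3. pressed home: the plunger at least 6.5 mm down (angle between spindle_handle's own z axis and vertical below 0.06 rad and horizontal distance between spindle_handle and stand_nominal below 0.015 m and value of joint seat above 0.0065 m), for 0.1 s.
At the end, for the whole second after the job is handed in: The orange-handled spindle stands upright (within 0.06 rad) through all three holes of the stand, its handle within 15 mm of the stand's nominal axis, its collar within 2 mm of the upper plate, the plunger at least 6.5 mm down, released and at rest (all of step 3 and z of spindle_handle in the frame of stand_nominal below 0.028 m and linear speed of spindle below 0.02 m/s); the robot touches nothing.
It fails at once if more than 25 N between the spindle and the stand (contact force between spindle and stand above 25 N).
It fails at once if the robot pushes on the stand with more than 15 N (contact force between any of the arm, the fingers and stand above 15 N).
It fails at once if the green-handled spindle is moved more than 30 mm (distance of thin_spindle_handle from where it was at the start of the episode above 0.03 m).
It fails at once if a bystander (beaker, vial, jar, bottle, weight) is moved more than 30 mm (distance of any of beaker, vial, jar, bottle_blue_cap, weight from where it was at the start of the episode above 0.03 m).
It also fails if it takes over 64 s, if anything falls off the work surface, if the arm or the gripper's body presses on something with over 40 N, if the wrist force passes 120 N, or if a joint passes its speed limit or range.

## Working session

There is one attempt and no reset: what is moved stays moved. The work goes in short steps, Python scripts to look and compute and a tool call to move; the robot and the scene stay as the last step left them, time stands still between calls to the robot, and variables do not carry over. Pictures are saved under pics/ and viewed, and the job is handed in when it is done.

Besides the shell and the picture viewer there is one more tool, called after "Call:" in YAML: its name, and indented under it one key for each argument. jog_arm: Moves the arm, as the interface text tells. Its arguments: {"type":"object","properties":{"deltas":{"type":"array"},"grip_force":{"type":"number"}},"required":["deltas"]}

```bash
ls; mkdir -p pics; cat > h.py <<'E'
import numpy as np, cv2
from rig import env, eyes, close_job
def snap(n,f):
    im=eyes.get_image(n); cv2.imwrite('pics/'+f+'.png',im[:,:,::-1]); return im
def ray(n,u,v):
    p=eyes.camera_params(n);K=np.array(p['intrinsics']);R=np.array(p['R']);t=np.array(p['t'])
    d=R.T@np.linalg.solve(K,[u,v,1.]);return -R.T@t,d
def onz(n,u,v,z):
    c,d=ray(n,u,v);return c+d*(z-c[2])/d[2]
def proj(n,X):
    p=eyes.camera_params(n);x=np.array(p['intrinsics'])@(np.array(p['R'])@np.array(X)+np.array(p['t']));return x[:2]/x[2]
def tri(obs):
    A=np.zeros((3,3));b=np.zeros(3)
    for n,u,v in obs:
        c,d=ray(n,u,v);d/=np.linalg.norm(d);P=np.eye(3)-np.outer(d,d);A+=P;b+=P@c
    X=np.linalg.solve(A,b);return X,[np.round(proj(n,X)-[u,v],1) for n,u,v in obs]
E
python3 - <<'E'
from h import *
np.set_printoptions(precision=4,suppress=True)
snap('scene','s0');snap('top','t0')
for n in('scene','top'):print(eyes.camera_params(n))
print(env.observe())
E
```

```text
pics
{'intrinsics': array([[387.0615,   0.    , 284.2731],
       [  0.    , 387.0615, 213.7025],
       [  0.    ,   0.    ,   1.    ]]), 'R': array([[ 0.7638, -0.6455, -0.0026],
       [-0.3777, -0.4436, -0.8127],
       [ 0.5235,  0.6217, -0.5826]]), 't': array([-0.4328,  0.3344,  0.7865])}
{'intrinsics': array([[415.3012,   0.    , 270.0247],
       [  0.    , 415.3012, 207.5126],
       [  0.    ,   0.    ,   1.    ]]), 'R': array([[ 0.0064, -1.    , -0.0061],
       [-0.9891, -0.0054, -0.1472],
       [ 0.1471,  0.0069, -0.9891]]), 't': array([0.027 , 0.6117, 1.2533])}
{'time_s': 0.1, 'q': array([ 58.1383,  21.8386,  74.3782,   0.0002,  83.8593, -12.3347]), 'qvel': array([ 0.0365, -0.1723, -0.112 , -0.1109,  0.0714, -0.054 ]), 'joint_efforts': array([  0.0032, -44.9222, -23.1656,  -0.0002,   0.0037,  -0.    ]), 'position': array([0.1837, 0.5181, 0.2308]), 'tool_rot': array([[-0.9425,  0.3343, -0.0007],
       [ 0.3343,  0.9425, -0.0011],
       [ 0.0003, -0.0013, -1.    ]]), 'ft_force': array([0.3615, 0.134 , 0.2937]), 'wrist_torque': array([ 0.0025,  0.0107, -0.0132]), 'grip_width': 0.08555952262226464}
```

View pics/s0.png

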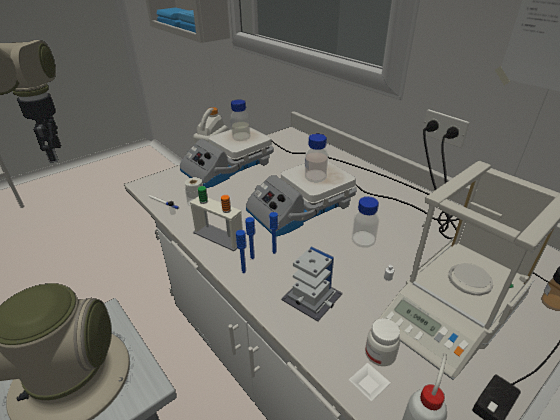

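View pics/t0.png

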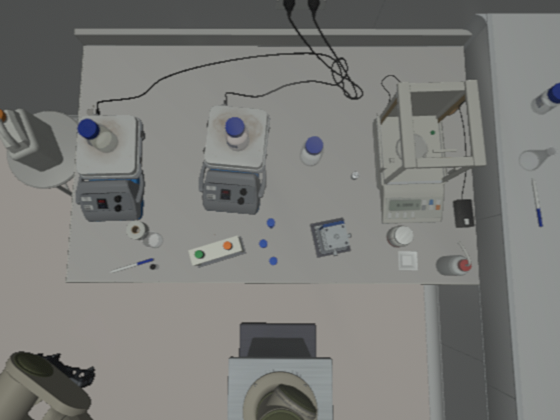

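The rack is at top (215,250) and scene (217,215). There are three spindle-like candidates: orange at top (227,245) / scene (225,204), green at (200,254) / (202,194), and three blue ones near top (270,243). Orange matches the description. The stand is at top (332,237). I'll confirm this in enlarged crops.

```bash
python3 - <<'E'
from h import *
s=cv2.imread('pics/s0.png');t=cv2.imread('pics/t0.png')
a=cv2.resize(t[205:280,180:290],None,fx=3.6,fy=3.6,interpolation=cv2.INTER_CUBIC)
b=cv2.resize(t[205:280,280:390],None,fx=3.6,fy=3.6,interpolation=cv2.INTER_CUBIC)
c=cv2.resize(s[165:265,170:280],None,fx=3.6,fy=3.6*.75,interpolation=cv2.INTER_CUBIC)
d=cv2.resize(s[235:335,260:370],None,fx=3.6,fy=3.6*.75,interpolation=cv2.INTER_CUBIC)
cv2.imwrite('pics/c0.png',np.vstack([np.hstack([a,b]),np.hstack([c,d])]))
def cen(im,lo,hi,roi):
    h=cv2.cvtColor(im,cv2.COLOR_BGR2HSV);m=cv2.inRange(h,lo,hi);k=np.zeros_like(m);x0,y0,x1,y1=roi;k[y0:y1,x0:x1]=m[y0:y1,x0:x1]
    n,l,st,ce=cv2.connectedComponentsWithStats(k);return [(st[i].tolist(),ce[i].round(1).tolist()) for i in range(1,n) if st[i][4]>4]
for nm,lo,hi in(('or',(5,150,90),(18,255,255)),('gr',(50,120,40),(85,255,255)),('bl',(105,120,60),(125,255,255))):
    print(nm,cen(s,lo,hi,(170,170,350,300)),cen(t,lo,hi,(180,205,360,280)))
E
```

```text
or [([221, 195, 8, 7, 39], [224.5, 197.4]), ([222, 203, 7, 4, 14], [225.0, 204.8]), ([222, 208, 6, 1, 6], [224.5, 208.0]), ([223, 209, 7, 2, 7], [226.0, 209.9])] [([224, 242, 7, 7, 39], [227.1, 245.1])]
gr [([198, 186, 9, 16, 93], [202.0, 192.9])] [([196, 251, 7, 7, 36], [198.9, 253.8])]
bl [([203, 184, 4, 4, 7], [204.6, 185.4]), ([174, 206, 4, 3, 9], [175.6, 206.7]), ([269, 212, 9, 42, 204], [273.2, 227.6]), ([246, 217, 9, 41, 212], [250.1, 232.6]), ([236, 230, 10, 43, 236], [241.0, 245.7]), ([310, 247, 23, 12, 51], [321.5, 252.8])] [([267, 219, 7, 8, 46], [270.3, 222.5]), ([323, 221, 20, 6, 39], [332.7, 223.4]), ([260, 240, 7, 7, 41], [262.9, 243.1]), ([270, 257, 7, 8, 39], [272.8, 260.6])]
```

View pics/c0.png

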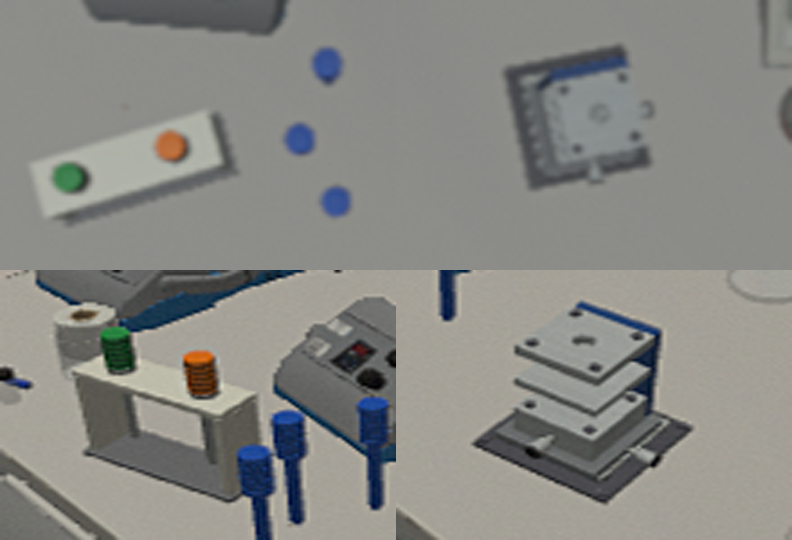

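```bash
python3 - <<'E'
from h import *
np.set_printoptions(precision=4,suppress=True)
f=lambda x,y:(280+(x-396+.5)/3.6-.5,205+(y+.5)/3.6-.5)
g=lambda x,y:(260+(x-396+.5)/3.6-.5,235+(y-270+.5)/2.7-.5)
T=f(600,112.7);S=g(585,340.5)
print('hole top',T,onz('top',*T,.126),'scene',S,onz('scene',*S,.126),tri([('top',*T),('scene',*S)]))
print('handle top-view z.158',onz('top',227.1,245.1,.158),'at .150',onz('top',227.1,245.1,.150))
print('green',onz('top',198.9,253.8,.158))
s=cv2.imread('pics/s0.png')
print('tri',tri([('top',227.1,245.1),('scene',225,203)]))
for x,y in((565,90),(623,77),(635,135),(577,148)):print('screw',onz('top',*f(x,y),.126))
for x,y in((576,314),(640,337),(595,366),(530,342)):print('screwS',onz('scene',*g(x,y),.126))
# base plate corners, top crop
for x,y in((505,68),(624,46),(650,166),(530,188)):print('base',onz('top',*f(x,y),.01))
for x,y in((32,165),(213,110),(225,160),(50,217)):print('rack',onz('top',180+x/3.6,205+y/3.6,.112))
X=onz('top',227.1,245.1,.158)
for z in(.158,.138,.112):print(z,proj('scene',[X[0],X[1],z]),proj('top',[X[0],X[1],z]))
for n,p in(('b',(270.3,222.5)),('b',(262.9,243.1)),('b',(272.8,260.6))):print(n,onz('top',*p,.14))
E
```

```text
hole top (336.30555555555554, 235.94444444444446) [ 0.5172 -0.1626  0.126 ] scene (312.1388888888889, 260.7962962962963) [ 0.5162 -0.159   0.126 ] (array([ 0.5159, -0.1613,  0.1281]), [array([-0.3,  0.4]), array([ 0.7, -0.1])])
handle top-view z.158 [0.487 0.15  0.158] at .150 [0.4875 0.1509 0.15  ]
green [0.4622 0.2288 0.158 ]
tri (array([0.4868, 0.153 , 0.1378]), [array([-0.3,  0.5]), array([ 0.6, -0.1])])
screw [ 0.5354 -0.1347  0.126 ]
screw [ 0.5462 -0.1816  0.126 ]
screw [ 0.4995 -0.1904  0.126 ]
screw [ 0.4888 -0.1437  0.126 ]
screwS [ 0.5351 -0.1305  0.126 ]
screwS [ 0.5459 -0.1785  0.126 ]
screwS [ 0.4996 -0.1853  0.126 ]
screwS [ 0.4883 -0.1378  0.126 ]
base [ 0.5658 -0.0968  0.01  ]
base [ 0.586  -0.2026  0.01  ]
base [ 0.48   -0.2234  0.01  ]
base [ 0.4602 -0.1179  0.01  ]
rack [0.4723 0.2665 0.112 ]
rack [0.5178 0.1202 0.112 ]
rack [0.4773 0.1098 0.112 ]
rack [0.4306 0.2505 0.112 ]
0.158 [225.5751 197.1847] [227.1 245.1]
0.138 [226.2426 203.3349] [227.8563 245.5026]
0.112 [227.0885 211.1298] [228.8026 246.0065]
b [0.5538 0.0289 0.14  ]
b [0.4944 0.0497 0.14  ]
b [0.4449 0.0211 0.14  ]
```

```bash
cat >> h.py <<'E'
from scipy.spatial.transform import Rotation as Ro
def plan(pos,yaw=None,R0=None,p0=None):
    o=env.observe();R=np.array(o['tool_rot']) if R0 is None else R0;p=np.array(o['position']) if p0 is None else p0
    d=R.T@(np.array(pos)-p)/.75
    if yaw is None: return d
    a=np.radians(yaw);y=np.array([np.cos(a),np.sin(a),0]);z=np.array([0,0,-1.]);x=np.cross(y,z)
    Rt=np.column_stack([x,y,z]);return d,(Ro.from_matrix(R.T@Rt).as_rotvec()/np.pi)
E
python3 - <<'E'
from h import *
np.set_printoptions(precision=4,suppress=True)
print(plan([.487,.151,.225],17.5)); print(plan([.487,.151,.185],17.5))
E
```

```text
(array([-0.5448, -0.3262,  0.008 ]), array([-0.0004,  0.0001,  0.2943]))
(array([-0.5448, -0.3261,  0.0613]), array([-0.0004,  0.0001,  0.2943]))
```

Call:
jog_arm:
  deltas: [-0.545,-0.326,0.01,0,0,0.294,-1,-0.545,-0.326,0.01,0,0,0.294,-1,-0.545,-0.326,0.01,0,0,0.294,-1,-0.545,-0.326,0.01,0,0,0.294,-1,-0.545,-0.326,0.01,0,0,0.294,-1,-0.545,-0.326,0.01,0,0,0.294,-1,-0.545,-0.326,0.01,0,0,0.294,-1,-0.545,-0.326,0.01,0,0,0.294,-1,-0.545,-0.326,0.01,0,0,0.294,-1,-0.545,-0.326,0.01,0,0,0.294,-1,-0.545,-0.326,0.01,0,0,0.294,-1,-0.545,-0.326,0.01,0,0,0.294,-1]

```text
time_s: 1.1
position: [0.4897, 0.1476, 0.2233]
tool_rot: [[-0.298, 0.954, -0.0], [0.954, 0.298, -0.001], [-0.001, -0.0, -1.0]]
ft_force: [-0.3, 0.2, -0.0]
grip_width: 0.085
```

```bash
python3 - <<'E'
from h import *
np.set_printoptions(precision=4,suppress=True)
snap('scene','s1'); im=snap('top','t1')
print(env.observe()['position']);print(plan([.487,.151,.121],17.5))
s=cv2.imread('pics/s1.png')[90:270,140:320];cv2.imwrite('pics/c1.png',cv2.resize(s,None,fx=3.2,fy=3.2))
E
```

```text
[0.4889 0.1488 0.2231]
(array([ 0.0035, -0.0014,  0.1361]), array([-0.0003,  0.0001, -0.001 ]))
```

View pics/c1.png

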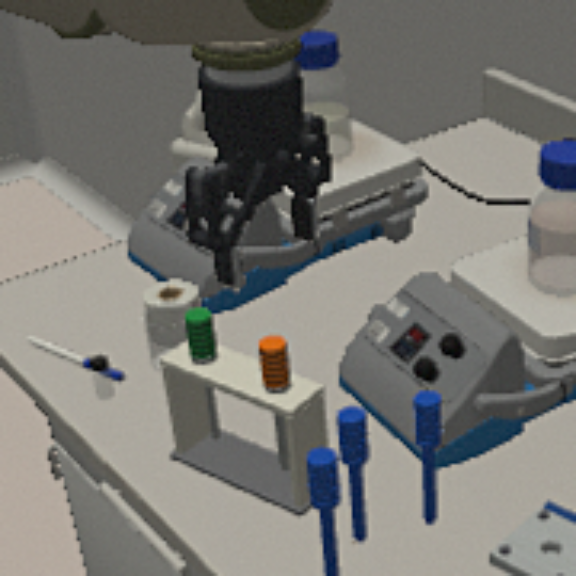

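The open fingers straddle the orange handle at (272,340) in the crop, so I'll descend and grip.

Call:
jog_arm:
  deltas: [0,0,0.03,0,0,0,-1,0,0,0.06,0,0,0,-1,0,0,0.09,0,0,0,-1,0,0,0.115,0,0,0,-1,0,0,0.13,0,0,0,-1,0,0,0.136,0,0,0,-0.5,0,0,0.136,0,0,0,1,0,0,0.136,0,0,0,1,0,0,0.136,0,0,0,1,0,0,0.136,0,0,0,1,0,0,0.136,0,0,0,1,0,0,0.136,0,0,0,1]
  grip_force: 40

```text
time_s: 2.2
position: [0.4876, 0.1514, 0.1227]
tool_rot: [[-0.302, 0.953, 0.002], [0.953, 0.302, 0.0], [-0.0, 0.002, -1.0]]
ft_force: [-1.8, 0.7, 5.6]
grip_width: 0.0231
```

Call:
jog_arm:
  deltas: [0,0,0,0,0,0,1,0,0,0,0,0,0,1,0,0,-0.01,0,0,0,1,0,0,-0.03,0,0,0,1,0,0,-0.055,0,0,0,1,0,0,-0.08,0,0,0,1,0,0,-0.11,0,0,0,1,0,0,-0.14,0,0,0,1,0,0,-0.16,0,0,0,1,0,0,-0.16,0,0,0,1,0,0,-0.16,0,0,0,1,0,0,-0.16,0,0,0,1]

```text
time_s: 3.2
position: [0.4868, 0.1512, 0.2407]
tool_rot: [[-0.302, 0.953, -0.002], [0.953, 0.302, -0.0], [0.0, -0.002, -1.0]]
ft_force: [0.2, 0.6, -2.6]
grip_width: 0.0231
```

```bash
python3 - <<'E'
from h import *
np.set_printoptions(precision=4,suppress=True)
snap('scene','s2'); im=snap('top','t2')
o=env.observe();print(o['position'],o['ft_force'],o['grip_width'],o['time_s'])
s=cv2.imread('pics/s2.png')[90:270,140:320];cv2.imwrite('pics/c2.png',cv2.resize(s,None,fx=3.2,fy=3.2))
E
```

```text
[0.4869 0.1512 0.2406] [ 0.4402  0.7028 -1.8508] 0.02297796069086064 3.3
```

View pics/c2.png

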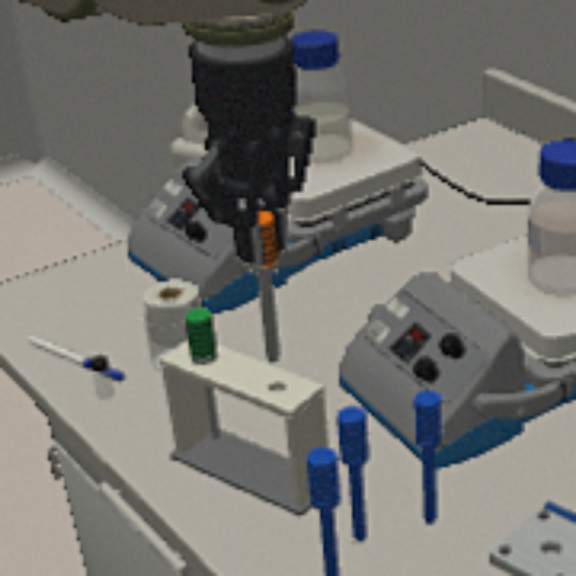

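Call:
jog_arm:
  deltas: [0,0,-0.04,0,0,0,1,-0.02,0,-0.08,0,0,0,1,-0.06,-0.012,-0.08,0,0,0,1,-0.11,-0.024,-0.08,0,0,0,1,-0.16,-0.034,-0.08,0,0,0,1,-0.21,-0.045,-0.08,0,0,0,1,-0.26,-0.056,-0.08,0,0,0,1,-0.31,-0.067,-0.08,0,0,0,1,-0.35,-0.076,-0.08,0,0,0,1,-0.38,-0.082,-0.07,0,0,0,1,-0.4,-0.086,-0.04,0,0,0,1,-0.408,-0.088,-0.013,0,0,0,1]

```text
time_s: 4.3
position: [0.5167, -0.1627, 0.2498]
tool_rot: [[-0.299, 0.954, -0.001], [0.954, 0.299, -0.0], [0.0, -0.001, -1.0]]
ft_force: [-0.1, 1.5, -2.5]
grip_width: 0.0232
```

Call:
jog_arm:
  deltas: [0,0,0,0,0,0,1,0,0,0,0,0,0,1,0,0,0,0,0,0,1,0,0,0,0,0,0,1]

```text
time_s: 4.63
position: [0.5171, -0.1598, 0.2529]
tool_rot: [[-0.303, 0.953, 0.002], [0.953, 0.303, -0.001], [-0.001, 0.002, -1.0]]
ft_force: [-0.0, 0.3, -0.4]
grip_width: 0.0226
```

```bash
python3 - <<'E'
from h import *
np.set_printoptions(precision=4,suppress=True)
snap('scene','s3'); im=snap('top','t3')
o=env.observe();p=o['position'];print(p,o['tool_rot'],o['ft_force'],o['wrist_torque'],o['grip_width'],o['time_s'])
print(np.round([proj('scene',p+[0,0,h]) for h in(.0155,-.0105,-.05,-.1005)],1))
s=cv2.imread('pics/s3.png')[200:320,250:370];cv2.imwrite('pics/c3.png',cv2.resize(s,None,fx=5,fy=5,interpolation=cv2.INTER_CUBIC))
t=cv2.imread('pics/t3.png')[190:290,280:400];cv2.imwrite('pics/c3t.png',cv2.resize(t,None,fx=5,fy=5,interpolation=cv2.INTER_CUBIC))
E
```

```text
[ 0.517  -0.1599  0.2527] [[-0.3025  0.9532  0.0017]
 [ 0.9532  0.3025 -0.0009]
 [-0.0014  0.0013 -1.    ]] [ 0.8526  0.3602 -2.2748] [ 0.0152  0.022  -0.0118] 0.022872986678104175 4.7333
[[315.4 209.9]
 [314.9 220. ]
 [314.1 234.6]
 [313.1 252.2]]
```

View pics/c3.png

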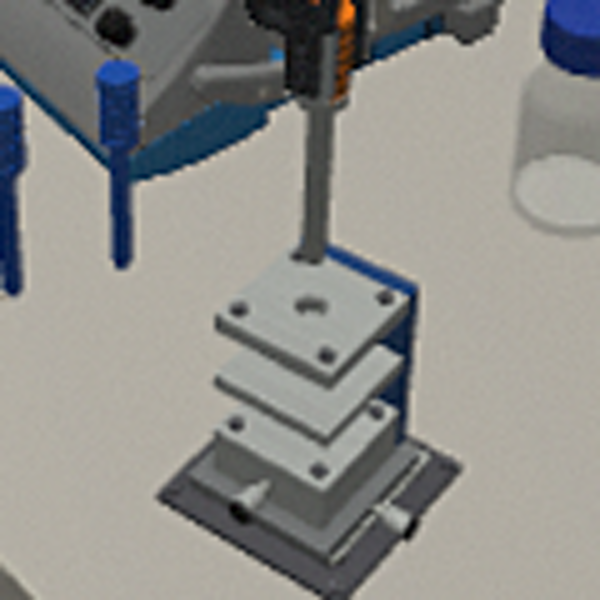

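View pics/c3t.png

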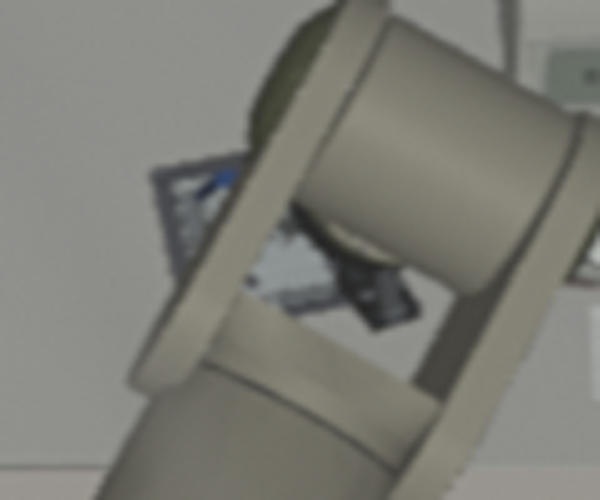

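```bash
python3 - <<'E'
from h import *
np.set_printoptions(precision=4,suppress=True)
s=cv2.imread('pics/s3.png');g=cv2.cvtColor(s,cv2.COLOR_BGR2GRAY).astype(float)
p=np.array([.517,-.1599,.2527])
for r in range(222,254):
    row=g[r,300:326];bg=np.median(np.r_[row[:7],row[-7:]]);w=np.clip(bg-row-20,0,None);w[:6]=0;w[-6:]=0
    if r%3==0 or r>246:print(r,round((w*np.arange(300,326)).sum()/max(w.sum(),1e-9),2),w.sum().round())
print(g[256:267,305:320].astype(int))
for d in((0,0),(-.7,-.7),(-.7,0)):
  print(onz('scene',312.0-d[0],260.8-d[1],.126))
# stand base-plate corners in scene crop -> nominal centre
f=lambda x,y:(250+(x+.5)/5-.5,200+(y+.5)/5-.5)
for x,y in((157,495),(335,602),(463,466)):print(onz('scene',*f(x,y),.01))
E
```

```text
222 313.87 456.0
225 313.61 408.0
228 313.35 424.0
231 313.33 417.0
234 313.07 411.0
237 312.88 393.0
240 312.79 393.0
243 312.79 388.0
246 312.48 386.0
247 312.36 412.0
248 312.47 442.0
249 313.04 615.0
250 313.72 902.0
251 313.49 979.0
252 314.45 476.0
253 319.0 1.0
[[166 166 169 167 169 168 168 169 167 165 165 166 167 167 169]
 [168 168 170 167 165 169 169 167 167 167 166 165 165 166 168]
 [168 170 168 170 173 171 159 164 169 167 167 168 165 165 167]
 [165 162 170 168 154 137 121 129 142 149 167 166 166 168 165]
 [168 167 166 161 106  84  83  83  86 101 139 171 168 166 165]
 [167 167 173 158  79  64  73  71  72  89 129 170 168 169 169]
 [164 164 167 169 139 101 144 138 131 105 148 171 168 166 168]
 [165 164 164 168 166 163 170 169 164 157 166 168 169 166 168]
 [168 169 166 166 168 166 169 169 168 167 166 164 166 167 167]
 [165 168 169 166 166 163 162 165 164 168 168 166 164 164 167]
 [164 161 165 168 170 165 166 164 165 164 166 166 167 165 164]]
[ 0.5159 -0.1588  0.126 ]
[ 0.5155 -0.1615  0.126 ]
[ 0.5171 -0.1598  0.126 ]
[ 0.4554 -0.1193  0.01  ]
[ 0.4765 -0.2222  0.01  ]
[ 0.5832 -0.203   0.01  ]
```

Call:
jog_arm:
  deltas: [-0.0024,-0.0017,0.01,0,0,0,1,-0.0024,-0.0017,0.02,0,0,0,1,-0.0024,-0.0017,0.028,0,0,0,1,-0.0024,-0.0017,0.032,0,0,0,1,-0.0024,-0.0017,0.032,0,0,0,1,-0.0024,-0.0017,0.032,0,0,0,1,-0.0024,-0.0017,0.032,0,0,0,1,-0.0024,-0.0017,0.032,0,0,0,1]

```text
time_s: 5.4
position: [0.5162, -0.1625, 0.2279]
tool_rot: [[-0.302, 0.953, 0.001], [0.953, 0.302, -0.0], [-0.0, 0.0, -1.0]]
ft_force: [0.2, 1.3, -1.1]
grip_width: 0.023
```

```bash
python3 - <<'E'
from h import *
np.set_printoptions(precision=4,suppress=True)
snap('scene','s4')
o=env.observe();p=o['position'];print(p,o['ft_force'],o['wrist_torque'],o['grip_width'],o['time_s'])
print(np.round(proj('scene',p+[0,0,-.1005]),1))
s=cv2.imread('pics/s4.png')[220:290,280:350];cv2.imwrite('pics/c4.png',cv2.resize(s,None,fx=8,fy=8,interpolation=cv2.INTER_CUBIC))
E
```

```text
[ 0.5161 -0.1625  0.2279] [-0.7236  0.6828 -0.9286] [-0.0524 -0.03    0.0079] 0.022982234983394245 5.45
[313.2 261.2]
```

View pics/c4.png

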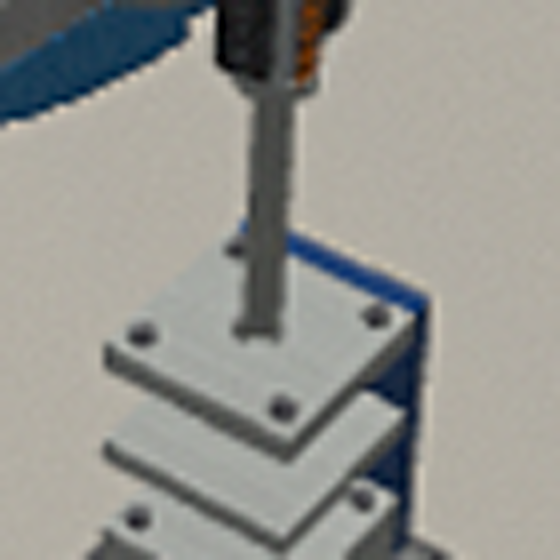

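Call:
jog_arm:
  deltas: [0.0005,-0.0005,0.002,0,0,0,1,0.0009,-0.0005,0.004,0,0,0,1,0.0009,-0.0005,0.006,0,0,0,1,0.0009,-0.0005,0.006,0,0,0,1]

```text
time_s: 5.78
position: [0.5153, -0.1618, 0.2227]
tool_rot: [[-0.302, 0.953, -0.001], [0.953, 0.302, 0.0], [0.001, -0.0, -1.0]]
ft_force: [0.5, -0.4, -1.1]
grip_width: 0.0227
```

```bash
cat > o.py <<'E'
from h import *
np.set_printoptions(precision=4,suppress=True)
o=env.observe();print(o['position'],o['ft_force'],o['wrist_torque'],o['grip_width'],o['time_s'])
E
python3 o.py
```

```text
[ 0.5153 -0.1618  0.2227] [ 0.5103 -0.3635 -1.1021] [ 0.0518 -0.0033 -0.0455] 0.02271704203350112 5.7833
```

Call:
jog_arm:
  deltas: [0,0,0.002,0,0,0,1,0,0,0.004,0,0,0,1,0,0,0.006,0,0,0,1,0,0,0.006,0,0,0,1]

```text
time_s: 6.12
position: [0.5155, -0.1619, 0.2183]
tool_rot: [[-0.302, 0.953, -0.0], [0.953, 0.302, 0.0], [0.0, -0.0, -1.0]]
ft_force: [0.4, 0.3, -1.4]
grip_width: 0.0231
```

```bash
python3 - <<'E'
import runpy;runpy.run_path('o.py')
from h import *
snap('scene','s5')
s=cv2.imread('pics/s5.png')[220:290,280:350];cv2.imwrite('pics/c5.png',cv2.resize(s,None,fx=8,fy=8,interpolation=cv2.INTER_CUBIC))
E
```

```text
[ 0.5155 -0.1619  0.2183] [ 0.3888  0.2732 -1.4443] [-0.0372 -0.2074  0.0112] 0.023062534541386893 6.1167
```

View pics/c5.png

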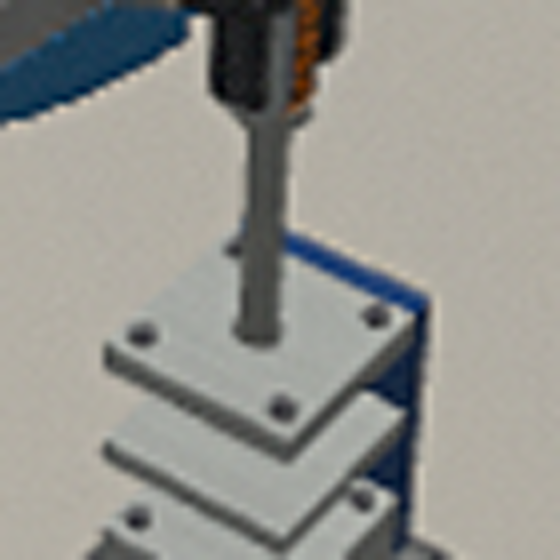

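Call:
jog_arm:
  deltas: [0,0.0004,0.002,0,0,0,1,0,0.0004,0.004,0,0,0,1,0,0.0004,0.006,0,0,0,1,0,0.0004,0.007,0,0,0,1,0,0.0004,0.007,0,0,0,1]

```text
time_s: 6.58
position: [0.5157, -0.1618, 0.2131]
tool_rot: [[-0.302, 0.953, -0.0], [0.953, 0.302, 0.0], [0.0, -0.0, -1.0]]
ft_force: [0.1, 0.1, -1.7]
grip_width: 0.0232
```

```bash
python3 o.py
```

```text
[ 0.5157 -0.1618  0.2131] [ 0.1441  0.1394 -1.655 ] [ 0.0033 -0.0516  0.0544] 0.023157448235197078 6.5833
```

Call:
jog_arm:
  deltas: [0,0,0.004,0,0,0,1,0,0,0.008,0,0,0,1,0,0,0.012,0,0,0,1,0,0,0.016,0,0,0,1,0,0,0.02,0,0,0,1,0,0,0.024,0,0,0,1,0,0,0.026,0,0,0,1,0,0,0.026,0,0,0,1]

```text
time_s: 7.25
position: [0.5157, -0.1618, 0.1934]
tool_rot: [[-0.302, 0.953, -0.001], [0.953, 0.302, 0.0], [0.0, -0.0, -1.0]]
ft_force: [0.6, 0.9, -1.6]
grip_width: 0.0231
```

```bash
python3 o.py
```

```text
[ 0.5157 -0.1618  0.1934] [ 0.6225  0.9488 -1.6479] [-0.0251 -0.013   0.0072] 0.023100602877707644 7.25
```

Tip at about 0.093, with no contact. Next I'll pass the lower plate in small steps.

Call:
jog_arm:
  deltas: [0,0,0.003,0,0,0,1,0,0,0.006,0,0,0,1,0,0,0.009,0,0,0,1,0,0,0.012,0,0,0,1,0,0,0.012,0,0,0,1]

```text
time_s: 7.67
position: [0.5156, -0.1618, 0.1843]
tool_rot: [[-0.302, 0.953, -0.001], [0.953, 0.302, 0.0], [0.001, -0.0, -1.0]]
ft_force: [0.7, 0.7, -0.8]
grip_width: 0.0229
```

```bash
python3 o.py
```

```text
[ 0.5156 -0.1618  0.1843] [ 0.7402  0.675  -0.7599] [ 0.0816 -0.0784 -0.0009] 0.02294523769536504 7.6667
```

Call:
jog_arm:
  deltas: [0,0,0.003,0,0,0,1,0,0,0.006,0,0,0,1,0,0,0.009,0,0,0,1,0,0,0.009,0,0,0,1]

```text
time_s: 8.0
position: [0.5157, -0.1618, 0.1776]
tool_rot: [[-0.302, 0.953, -0.001], [0.953, 0.302, 0.0], [0.001, -0.0, -1.0]]
ft_force: [0.1, -0.3, -1.1]
grip_width: 0.0231
```

```bash
python3 o.py
```

```text
[ 0.5157 -0.1618  0.1776] [ 0.1187 -0.3418 -1.1249] [-0.0399 -0.0621  0.02  ] 0.023060986248455085 8.0
```

Through the lower plate, with the tip at about 0.077. Going down to just above the foot, at 0.052.

Call:
jog_arm:
  deltas: [0,0,0.004,0,0,0,1,0,0,0.008,0,0,0,1,0,0,0.012,0,0,0,1,0,0,0.016,0,0,0,1,0,0,0.02,0,0,0,1,0,0,0.024,0,0,0,1,0,0,0.028,0,0,0,1,0,0,0.028,0,0,0,1,0,0,0.028,0,0,0,1]

```text
time_s: 8.75
position: [0.5157, -0.1618, 0.157]
tool_rot: [[-0.302, 0.953, -0.0], [0.953, 0.302, 0.0], [0.0, -0.0, -1.0]]
ft_force: [0.3, 0.9, -2.0]
grip_width: 0.023
```

```bash
python3 o.py
```

```text
[ 0.5157 -0.1618  0.157 ] [ 0.3421  0.926  -1.9995] [0.0121 0.0428 0.0069] 0.02295728194105586 8.75
```

Call:
jog_arm:
  deltas: [0,0,0.003,0,0,0,1,0,0,0.006,0,0,0,1,0,0,0.009,0,0,0,1,0,0,0.012,0,0,0,1,0,0,0.012,0,0,0,1]

```text
time_s: 9.17
position: [0.5156, -0.1618, 0.1476]
tool_rot: [[-0.302, 0.953, -0.001], [0.953, 0.302, 0.0], [0.001, -0.0, -1.0]]
ft_force: [0.9, -0.3, -2.5]
grip_width: 0.0232
```

```bash
python3 o.py
```

```text
[ 0.5156 -0.1618  0.1476] [ 0.9278 -0.2517 -2.4808] [ 0.0697 -0.0927 -0.039 ] 0.023188394389050307 9.1667
```

Into the foot, with no contact so far. Next I'll press in small steps.

Call:
jog_arm:
  deltas: [0,0,0.0015,0,0,0,1,0,0,0.003,0,0,0,1,0,0,0.0045,0,0,0,1,0,0,0.006,0,0,0,1,0,0,0.006,0,0,0,1]

```text
time_s: 9.58
position: [0.5159, -0.162, 0.1439]
tool_rot: [[-0.302, 0.953, 0.001], [0.953, 0.302, -0.0], [-0.001, 0.0, -1.0]]
ft_force: [-0.2, -0.6, 3.9]
grip_width: 0.0229
```

```bash
python3 o.py
```

```text
[ 0.5159 -0.162   0.1439] [-0.1572 -0.6148  3.9326] [0.0524 0.2082 0.0476] 0.022856863924915614 9.5833
```

Call:
jog_arm:
  deltas: [0,0,0.0015,0,0,0,1,0,0,0.003,0,0,0,1,0,0,0.0045,0,0,0,1,0,0,0.006,0,0,0,1,0,0,0.006,0,0,0,1]

```text
time_s: 10.0
position: [0.5159, -0.1619, 0.1391]
tool_rot: [[-0.302, 0.953, 0.0], [0.953, 0.302, -0.0], [-0.0, 0.0, -1.0]]
ft_force: [0.5, 0.0, 5.1]
grip_width: 0.0229
```

```bash
python3 o.py
```

```text
[ 0.5159 -0.1619  0.1391] [0.5139 0.0404 5.0887] [0.0214 0.093  0.0423] 0.02287763540651533 10.0
```

Call:
jog_arm:
  deltas: [0,0,0.001,0,0,0,1,0,0,0.002,0,0,0,1,0,0,0.003,0,0,0,1,0,0,0.003,0,0,0,1,0,0,0.003,0,0,0,1]

```text
time_s: 10.42
position: [0.5158, -0.1619, 0.1368]
tool_rot: [[-0.302, 0.953, 0.0], [0.953, 0.302, -0.0], [-0.0, 0.0, -1.0]]
ft_force: [-0.3, 0.1, 4.5]
grip_width: 0.0231
```

```bash
python3 o.py
```

```text
[ 0.5158 -0.1619  0.1368] [-0.2891  0.1267  4.5329] [-0.0109 -0.0023 -0.0172] 0.023114286461154418 10.4167
```

Call:
jog_arm:
  deltas: [0,0,0.0006,0,0,0,1,0,0,0.0012,0,0,0,1,0,0,0.0012,0,0,0,1,0,0,0.0012,0,0,0,1]

```text
time_s: 10.75
position: [0.5158, -0.1619, 0.136]
tool_rot: [[-0.302, 0.953, 0.0], [0.953, 0.302, -0.0], [-0.0, 0.0, -1.0]]
ft_force: [-0.0, 0.7, 5.4]
grip_width: 0.0233
```

Call:
jog_arm:
  deltas: [0,0,0.0006,0,0,0,1,0,0,0.0009,0,0,0,1,0,0,0.0009,0,0,0,1,0,0,0.0009,0,0,0,1]

```text
time_s: 11.08
position: [0.5159, -0.1619, 0.1356]
tool_rot: [[-0.302, 0.953, 0.001], [0.953, 0.302, -0.0], [-0.0, 0.0, -1.0]]
ft_force: [-0.0, 1.0, 7.5]
grip_width: 0.0231
```

Call:
jog_arm:
  deltas: [0,0,0.0006,0,0,0,1,0,0,0.0008,0,0,0,1,0,0,0.0008,0,0,0,1,0,0,0.0008,0,0,0,1]

```text
time_s: 11.42
position: [0.5159, -0.1619, 0.1352]
tool_rot: [[-0.302, 0.953, 0.001], [0.953, 0.302, -0.001], [-0.001, 0.001, -1.0]]
ft_force: [-0.6, 0.8, 9.7]
grip_width: 0.0228
```

Call:
jog_arm:
  deltas: [0,0,0.0006,0,0,0,1,0,0,0.0006,0,0,0,1,0,0,0.0006,0,0,0,1,0,0,0.0006,0,0,0,1]

```text
time_s: 11.75
position: [0.5159, -0.1619, 0.135]
tool_rot: [[-0.302, 0.953, 0.001], [0.953, 0.302, -0.001], [-0.001, 0.001, -1.0]]
ft_force: [-1.9, 0.1, 10.5]
grip_width: 0.023
```

```bash
python3 - <<'E'
import runpy;runpy.run_path('o.py')
from h import *
snap('scene','s6')
s=cv2.imread('pics/s6.png')[210:300,270:360];cv2.imwrite('pics/c6.png',cv2.resize(s,None,fx=6.5,fy=6.5,interpolation=cv2.INTER_CUBIC))
E
```

```text
[ 0.5159 -0.1619  0.135 ] [-1.8828  0.1285 10.5473] [0.11   0.3883 0.0164] 0.022968584142244772 11.75
```

View pics/c6.png

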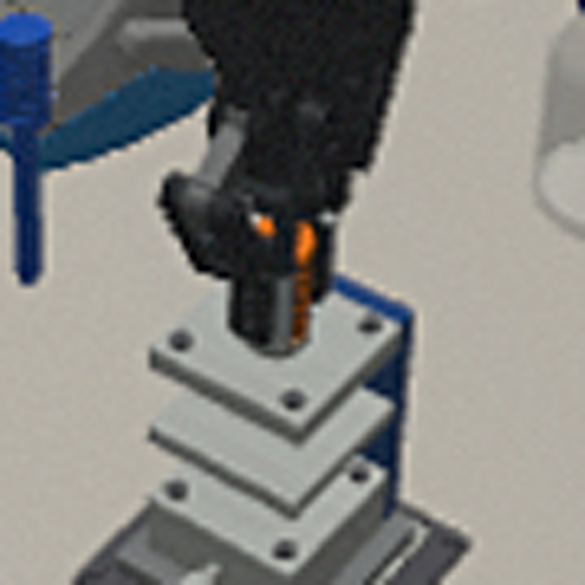

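Call:
jog_arm:
  deltas: [0,0,0.0006,0,0,0,1,0,0,0.001,0,0,0,1,0,0,0.001,0,0,0,1,0,0,0.001,0,0,0,1]

```text
time_s: 12.13
position: [0.516, -0.162, 0.1345]
tool_rot: [[-0.302, 0.953, 0.001], [0.953, 0.302, -0.001], [-0.001, 0.001, -1.0]]
ft_force: [-2.8, 1.0, 13.2]
grip_width: 0.0228
```

```bash
python3 o.py
```

```text
[ 0.516  -0.162   0.1345] [-2.8003  1.0373 13.1684] [ 0.1852  0.474  -0.0246] 0.02282996340426154 12.1333
```

The collar is seated: force rises with travel at the mounts' stiffness, and TCP z matches what I predicted. Releasing in place.

Call:
jog_arm:
  deltas: [0,0,-0.0008,0,0,0,1,0,0,-0.0008,0,0,0,0.2,0,0,-0.0008,0,0,0,-0.2,0,0,-0.0008,0,0,0,-0.2,0,0,-0.0008,0,0,0,-0.2,0,0,-0.0008,0,0,0,-0.2,0,0,-0.0008,0,0,0,-0.2,0,0,-0.0008,0,0,0,-0.2]

```text
time_s: 12.8
position: [0.5157, -0.1618, 0.1339]
tool_rot: [[-0.302, 0.953, -0.0], [0.953, 0.302, 0.0], [0.0, -0.0, -1.0]]
ft_force: [1.0, -0.1, 0.1]
grip_width: 0.0514
```

```bash
python3 - <<'E'
import runpy;runpy.run_path('o.py')
from h import *
snap('scene','s7')
s=cv2.imread('pics/s7.png')[210:300,270:360];cv2.imwrite('pics/c7.png',cv2.resize(s,None,fx=6.5,fy=6.5,interpolation=cv2.INTER_CUBIC))
E
```

```text
[ 0.5157 -0.1618  0.1339] [ 1.0024 -0.0524  0.1488] [ 0.0265 -0.0101  0.0494] 0.05142213053486754 12.8
```

View pics/c7.png

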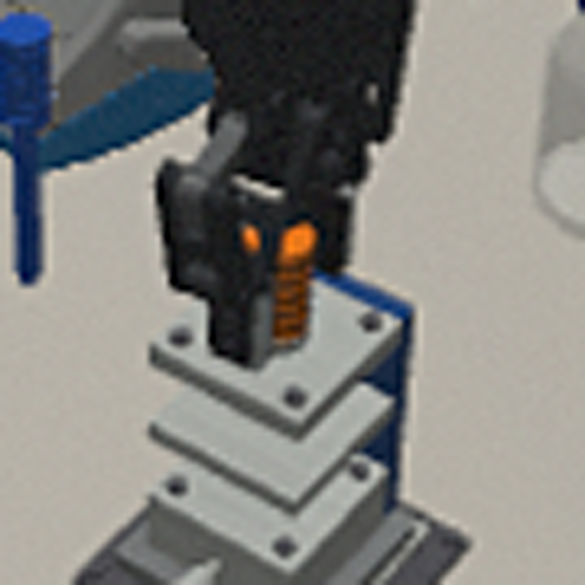

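Released and still seated. Retreating straight up.

Call:
jog_arm:
  deltas: [0,0,-0.015,0,0,0,-0.3,0,0,-0.04,0,0,0,-0.3,0,0,-0.07,0,0,0,-0.3,0,0,-0.1,0,0,0,-0.3,0,0,-0.13,0,0,0,-0.3,0,0,-0.16,0,0,0,-0.3,0,0,-0.18,0,0,0,-0.3,0,0,-0.18,0,0,0,-0.3,0,0,-0.18,0,0,0,-0.3,0,0,-0.18,0,0,0,-0.3]

```text
time_s: 13.68
position: [0.5154, -0.1616, 0.2678]
tool_rot: [[-0.302, 0.953, -0.002], [0.953, 0.302, 0.001], [0.002, -0.001, -1.0]]
ft_force: [0.8, 0.8, -0.6]
grip_width: 0.0556
```

```bash
python3 - <<'E'
import runpy;runpy.run_path('o.py')
from h import *
im=snap('scene','s8')
s=im[150:330,170:390,::-1];cv2.imwrite('pics/c8.png',cv2.resize(s,None,fx=3.6,fy=3.2,interpolation=cv2.INTER_CUBIC))
a=im[220:280,290:350,::-1];cv2.imwrite('pics/c8b.png',cv2.resize(a,None,fx=9,fy=9,interpolation=cv2.INTER_CUBIC))
for z in(.172,.152,.132,.126):print(z,proj('scene',[.5158,-.1619,z]).round(1))
E
```

```text
[ 0.5154 -0.1616  0.2678] [ 0.7845  0.7943 -0.6348] [0.027  0.0196 0.0061] 0.05563643952869794 13.6833
0.172 [313.8 246.1]
0.152 [313.4 252.9]
0.132 [313.  259.6]
0.126 [312.9 261.5]
```

View pics/c8.png

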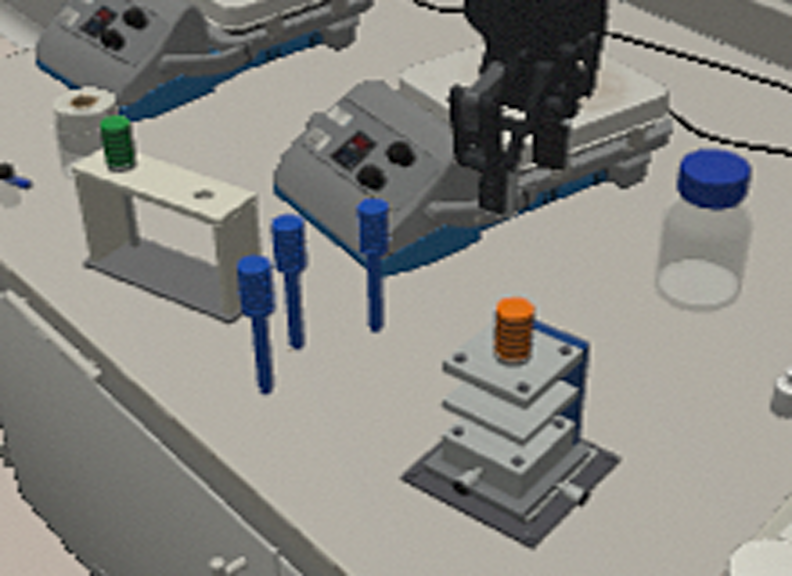

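View pics/c8b.png

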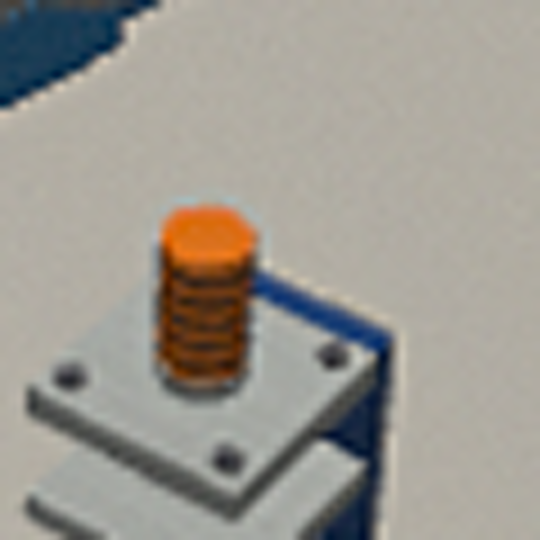

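The crop shows the collar flat on the plate. The handle's top is at pixel (312.6, 245.6), against (312.9, 245.3) expected for fully home. Green is still in the rack.

```bash
python3 -c "
from rig import close_job
print(close_job())"
```

```text
the job is handed in; nothing more can be done
None
```

The orange-handled spindle is threaded through all three holes of the stand and pressed home. It is released, the gripper is well clear above it, and I handed the job in at about 14 s; no verdict was reported.

- **Insertion:** I measured the hole in both camera views, which differed by about 3.6 mm in y at plate height. I corrected this against the held spindle seen in the scene view. It then passed all three holes with no side force beyond about 1 N.
- **Pressing:** The plunger met the tip at the predicted height. The wrist force was about 5 N while the plunger moved, then climbed to 13 N once the collar was on the upper plate. That is about 15 N of real load, because the reading sat about 2 N low before contact.
- **Last checks:** In the final picture the collar lies flat on the plate. The handle top is within 0.5 pixel of where a fully seated spindle would put it.
- **Not measured:** I had no direct reading of the plunger depth; I inferred it from the collar being home.
- **Other objects:** The green spindle is still in the rack, and the last picture shows nothing else near the path disturbed. I did not measure the bystanders, and some of them were outside that crop.

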